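# Move the lane stop of a slide loader one notch

### The arm

A 6-joint arm with a two-finger parallel gripper is mounted at the origin on the work surface. World frame = base frame: x ahead of the robot, y to its left, z up, the work surface at z = 0. Lengths are in mm, angles in rad, forces in N, time in s.
With the tool pointing down it reaches from about 200 to 875 mm from the base axis. Payload 3.4 kg.
Tool frame: the origin (TCP) lies between the finger pads; the fingertips stand 22 mm ahead of it and the grasp point (between the pads) lies 3 mm ahead of it (arm.tcp_to_tips is the distance from the TCP to the fingertips, in mm); y points along the fingers, z is the direction in which the jaws open and shut, and the axes are right-handed (so a half turn about y gives the same grasp; the last joint's range is limited). The gripper opens to 94 mm and grips with 3 to 60 N. Pads are 16 mm wide; open, the fingers measure 119 mm over their backs; the gripper's body (75 mm by 177 mm) begins 78 mm behind the grasp point.
Start: joints at [1.104, 0.276, 1.505, -0, 1.361, -0.121], TCP at [194.914, 540.991, 227.493] pointing down, gripper open.
Joint ranges: [-2.89, 2.89], [-0.75, 2.08], [0.22, 2.7], [-1.18, 4.32], [0.11, 2.71], [-2.7, 2.7]. Speed limits (rad/s): [2.57, 2.57, 3.14, 3.14, 3.14, 3.14].

### API

Orientations are given as a 3x3 rotation matrix whose columns are the frame's x, y, z axes.
In Python, from plant import arm, vision gives the robot as it stands.
- The arm moves only by the tool arm_command, never from a script. Its argument "steps" is a list of rows, each a list of 3 entries, a list of its own where there are three numbers: the opening in per cent of the stroke, from 0 (shut) to 100 (fully open), then the shift along the tool's x, y, z in units of 30 mm (1.0 is 30 mm), then the turn about the tool's y in units of 5 degrees (1.0 is 5 degrees). A call has 1 to 12 rows; each row is the pose to reach, as a shift and turn from the pose commanded when the call began, along the tool's axes at that moment; what a row does not reach only later rows make up. A row lasts 1/10 s, in which the tool goes at most 50 mm and 8.59 degrees, less where a joint would pass 70% of its speed; a pose out of reach is approached as far as the arm can. A call with a gripper value outside its range is refused whole. The fingers move at their own pace and stop on an object; "force" is the grip in N (left out, the last holds). Time passes only in rows, so rows that repeat a pose let the fingers close. It gives the time, the measured TCP pose, the force and the opening at its end, in the units of the state.
- arm.read_state(): the state, without advancing time (a new reading comes with each control period).
- vision.grab_frame(name): name is "scene" or "top" or "wrist"; returns the picture (400x640x3 uint8, red, green, blue); there is no depth.
- vision.calibration(name): a dict with "vfov" (degrees; the focal length in pixels is half the picture's height over the tangent of half this angle, whatever the lens; pixels are square), "cx", "cy" (the principal point, pixels), "k1" (the pictures are not rectified: a ray, as slopes to the right and down, at radius r is drawn at 1 + k1 r^2 times it, then the intrinsics apply), "R" (3x3) and "t" (3): a world point X has camera coordinates R X + t. Camera axes: x right, y down, z forward; pixel columns grow to the right and rows downward; lengths in mm; the calibration is good to about 2 mm. A picture is of the moment at which its call begins: read the wrist's pose just before it. calibration takes no time and is no camera call; for the wrist camera it gives the pose at the moment of the call.
- arm.finish_job(): hands the job in, once; it reports no verdict.
The state is a dict: "clock": time; "joints": joint angles; "joint_vel": joint speeds; "joint_efforts": joint torques, N m; "position": TCP position; "ee_rot": TCP orientation; "wrist_force": force on the tool from outside, world axes, zero at the start; "wrist_torque": the same for the moment, N m; "finger_gap": finger opening in mm.
Only numpy, scipy, OpenCV 4.12 (cv2) and the standard library are available. Lean on these libraries where they do the work, as an engineer would, in place of code of your own. Each camera call takes 0.05 s, during which the arm holds its last target.

### The job

On the sloping deck of the slide loader, lift the lane stop out of its notch, shift it one notch along the rail towards the cassette of glass slides, and let it drop fully home in that notch. Then let go; leave the cassette and the wash pod where they stand, and do not lean on the light bar that hangs over the deck.

Things in the scene. Friction and masses are not known exactly. Their poses are not given: they have to be found in the camera images.
- loader: Slide loader, fixed on the bench: grey deck 360 mm wide, sloping 30 deg. Origin on the bench under the rail's middle; z up, x level towards the deck's high side, y along the rail. Deck normal N = (-0.5, 0, 0.866), up-slope = (0.866, 0, 0.5); deck surface 85 mm above the origin. Aluminium rail on it: 160 long, 40 wide, 40 high along N. Down-slope of it is the lane, with a 14 mm ledge at its foot.
- lightbar: Light bar of the loader, same origin and axes: level black bar 340 mm long (y), at x -13 to +9 mm, heights 216 to 244 mm, on 16 mm square posts at y = -162 and +162, x = 1. It hangs over the rail: a gripper pointing straight down on the fin strikes it; one that approaches along the deck's normal N (tilted 30 deg, its back leaning to loader -x) passes freely.
- notch_mid (a point): Middle of the floor of the rail's centre notch (loader y = 0), where the stop's tab begins; axes as the loader's. The rail has five notches across its top, 30 mm apart (y = -60 to +60 mm), each 12 mm wide along y and 10 mm deep along N, and a 12 mm slot along its middle.
- notch_left (a point): Middle of the floor of the next notch towards loader +y (y = +30 mm).
- notch_right (a point): Middle of the floor of the next notch towards loader -y (y = -30 mm).
- stop_tab (a point): Lane stop, loose steel piece of about 120 g: middle of the underside of its tab, a bar 9 mm wide (y) and 42 long lying across the rail in a notch; home, this point is within 2 mm of the notch's floor point. Axes as the loader's. A foot under the slot keeps it captive: the tab clears the notch after rising 10 mm along N and can rise 19 at most. No spring. A thin paddle hangs from it into the lane.
- stop_fin (a point): Centre of the stop's black plastic fin, the part to hold: plate 10 mm thick along y, 26 wide up-slope, 56 high along N, standing on the tab (8 mm thick). The point is 36 mm from stop_tab along N and 2 mm up-slope, with 28 mm of fin above and below it; with the stop home the rail's tops are 26 mm below it along N. Nothing stands within 60 mm of the fin along y at this height.
- cassette_mid (a point): Cassette of glass slides: loose white open tray, 60 mm along y, 70 up-slope, 32 high, with nine upright glass plates; it stands in the lane against the ledge, 78 mm to the +y or the -y side of the rail's middle. The point is its middle, 15 mm off the deck.
- pod_mid (a point): Wash pod: loose closed white box, 60 by 70 mm and 22 high, with one round grey cap (38 mm across, 10 high); it stands in the lane on the side opposite to the cassette. The point is above its middle, 15 mm off the deck.
Things that resemble listed ones, but are neither listed nor needed, are in the scene too. What is shaped like the part that bears stop_tab but green or purple is not meant.

How it is judged (in metres and radians):
On the way:
1. the stop is lifted out of the centre notch (its tab at least 6 mm above the floor of the notch, measured upright) (z of stop_tab in the frame of loader above 0.117 m), for 0.1 s.
At the end, for the whole second after the job is handed in: The stop's tab rests in the notch next to the centre one on the cassette's side: within 5 mm of that notch along the rail, less than 4 mm above its floor, tilted less than 0.15 rad (about 9 degrees) from its seated attitude, and at rest (((y of cassette_mid in the frame of loader above 0 m and y of stop_tab in the frame of loader between 0.025 and 0.035 m) or (not (y of cassette_mid in the frame of loader above 0 m) and y of stop_tab in the frame of loader between -0.035 and -0.025 m)) and z of stop_tab in the frame of loader below 0.115 m and angle between stop_tab's own z axis and vertical below 0.15 rad and linear speed of stop below 0.02 m/s); the robot touches nothing.
It fails at once if the cassette or the wash pod is moved by more than 15 mm (distance of any of cassette_mid, pod_mid from where it was at the start of the episode above 0.015 m).
It fails at once if the robot presses on the light bar with more than 5 N (contact force between any of the arm, the fingers and lightbar above 5 N).
It also fails if it takes over 38 s, if anything falls off the work surface, if the arm or the gripper's body presses on something with over 40 N, if the wrist force passes 120 N, or if a joint passes its speed limit or range.

## Working session

There is one attempt and no reset: what is moved stays moved. The work goes in short steps, Python scripts to look and compute and a tool call to move; the robot and the scene stay as the last step left them, time stands still between calls to the robot, and variables do not carry over. Pictures are saved under pics/ and viewed, and the job is handed in when it is done.

Besides the shell and the picture viewer there is one more tool, called after ">>>" as name(argument=value, ...), one argument or row to a line, values as JSON. arm_command: Moves the arm, as the interface text tells. Its arguments: {"type":"object","properties":{"steps":{"type":"array","items":{"type":"array"}},"force":{"type":"number"}},"required":["steps"]}

```bash
mkdir -p pics; ls; python3 - <<'E'
from plant import arm, vision
import cv2,numpy as np
s=arm.read_state(); print(s)
for n in ["scene","top","wrist"]:
    c=vision.calibration(n); print(n,c)
    cv2.imwrite(f"pics/{n}0.png",vision.grab_frame(n)[:,:,::-1])
E
```

```text
pics
{'clock': 0.0, 'joints': array([ 1.10402617e+00,  2.76586547e-01,  1.50606700e+00, -9.26423010e-06,
        1.36070970e+00, -1.21027326e-01]), 'joint_vel': array([ 0.00041224,  0.00109321,  0.00100988, -0.00134057,  0.00204241,
        0.00110127]), 'joint_efforts': array([ 3.90297297e-03, -4.04574716e+01, -2.37233806e+01,  7.05821486e-02,
        3.47045122e-02, -1.54057348e-04]), 'position': array([194.65838624, 540.50981132, 226.63588567]), 'ee_rot': array([[ 9.40824548e-01, -7.88685471e-04,  3.38893120e-01],
       [-3.38893976e-01, -1.58526813e-03,  9.40823235e-01],
       [-2.04777152e-04, -9.99998432e-01, -1.75873993e-03]]), 'wrist_force': array([-0.04038869,  0.74534286, -0.09045832]), 'wrist_torque': array([ 0.03025567, -0.02353194, -0.00873093]), 'finger_gap': 93.69368161601182}
scene {'vfov': 57.832688404786865, 'cx': 322.64739213100825, 'cy': 205.75817129116763, 'k1': 0.016161746236449823, 'R': array([[-0.15088449,  0.98855089, -0.00100118],
       [ 0.53189445,  0.08033035, -0.84299189],
       [-0.83325996, -0.12772692, -0.53792533]]), 't': array([ -11.7153181 , -170.74703239, 1203.94731628])}
top {'vfov': 47.133810818729124, 'cx': 322.4928766962512, 'cy': 204.90207375345776, 'k1': -0.124916073222743, 'R': array([[-0.01557013, -0.99986973,  0.00425436],
       [-0.99485329,  0.01506568, -0.10019958],
       [ 0.10012244, -0.00579259, -0.99495826]]), 't': array([ 97.43413802, 479.27974631, 993.35481496])}
wrist {'vfov': 64.93765031785587, 'cx': 317.21189897548606, 'cy': 199.6537205985671, 'k1': -0.05693724280521981, 'R': array([[ 0.33810249,  0.94110834, -0.00133977],
       [ 0.90286244, -0.3239599 ,  0.28264713],
       [ 0.26556754, -0.09677333, -0.95922302]]), 't': array([-574.61374056,  -30.78786414,  391.76650844])}
```

View pics/scene0.png

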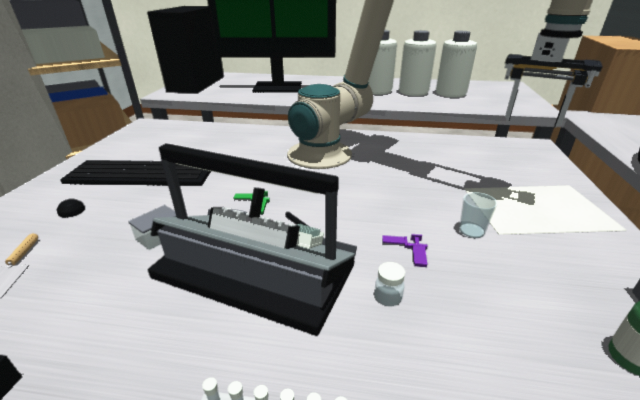

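View pics/top0.png

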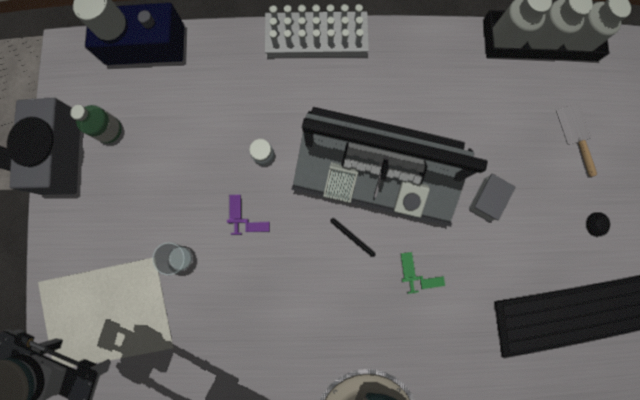

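View pics/wrist0.png

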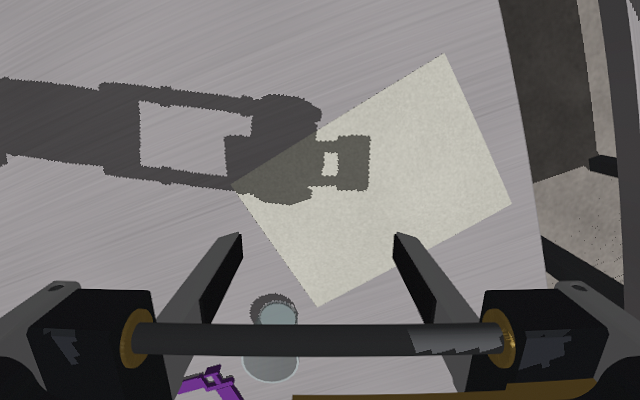

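```bash
python3 - <<'E'
import cv2
a=cv2.imread('pics/top0.png')[95:245,280:500]; cv2.imwrite('pics/topc.png',cv2.resize(a,None,fx=3.6,fy=3.6,interpolation=cv2.INTER_CUBIC))
a=cv2.imread('pics/scene0.png')[135:335,120:380]; cv2.imwrite('pics/scenec.png',cv2.resize(a,None,fx=3,fy=3,interpolation=cv2.INTER_CUBIC))
E
```

```text
(no output)
```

View pics/topc.png

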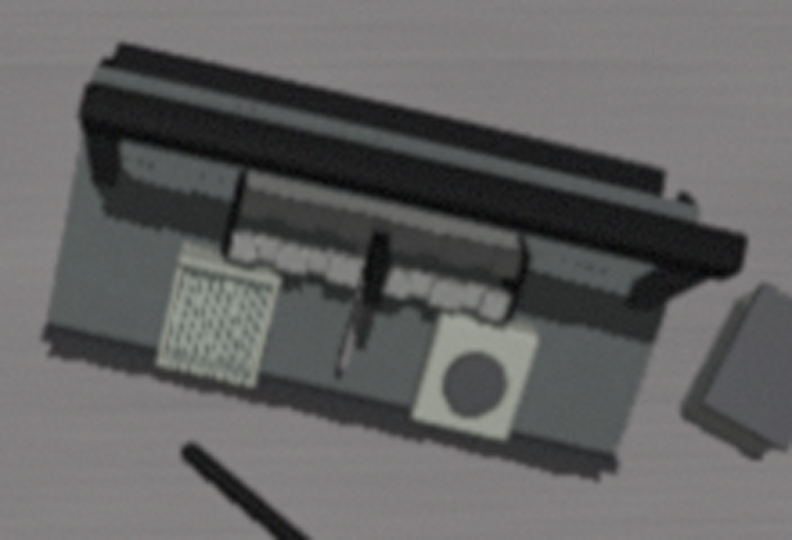

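View pics/scenec.png

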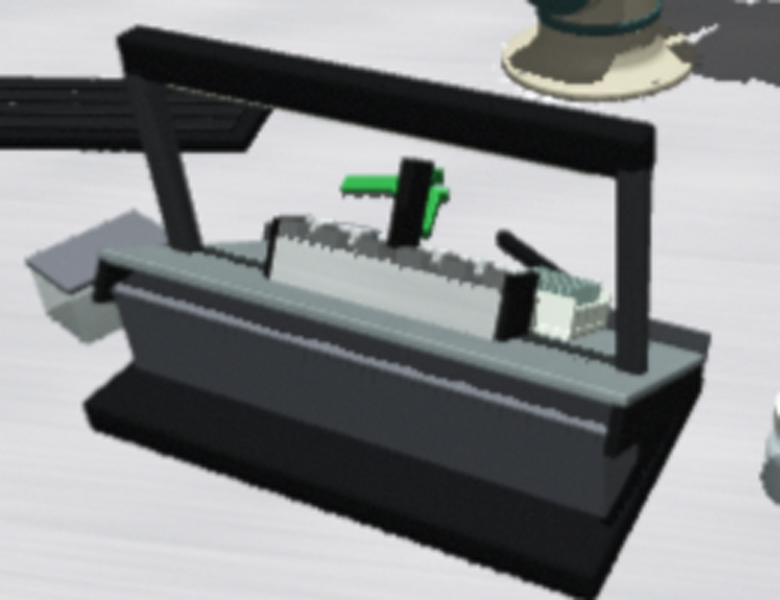

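```bash
cat > h.py <<'E'
import numpy as np, cv2
from plant import arm, vision
def K(c):
    f=200/np.tan(np.radians(c['vfov']/2)); return np.array([[f,0,c['cx']],[0,f,c['cy']],[0,0,1]]),np.array([c['k1'],0,0,0,0.])
def ray(c,px):
    k,d=K(c); p=cv2.undistortPoints(np.array([[px]],float),k,d)[0,0]
    R=np.array(c['R']);C=-R.T@np.array(c['t']); v=R.T@np.array([p[0],p[1],1]); return C,v/np.linalg.norm(v)
def onz(c,px,z):
    C,v=ray(c,px); return C+v*(z-C[2])/v[2]
def tri(c1,p1,c2,p2):
    C1,v1=ray(c1,p1);C2,v2=ray(c2,p2)
    s=np.linalg.lstsq(np.c_[v1,-v2],C2-C1,rcond=None)[0]
    a=C1+s[0]*v1;b=C2+s[1]*v2; return (a+b)/2,np.linalg.norm(a-b)
def proj(c,X):
    k,d=K(c); R=np.array(c['R']); return cv2.projectPoints(np.atleast_2d(np.array(X,float)),cv2.Rodrigues(R)[0],np.array(c['t']),k,d)[0][:,0]
E
python3 - <<'E'
from h import *
np.set_printoptions(precision=1,suppress=True)
ct=vision.calibration('top');cs=vision.calibration('scene')
T=lambda x,y:((x+.5)/3.6+280-.5,(y+.5)/3.6+95-.5); S=lambda x,y:((x+.5)/3+120-.5,(y+.5)/3+135-.5)
def rep(n,a,b):
    d=a-b; print(n,a,b,np.linalg.norm(d),'yaw deg of +y', np.degrees(np.arctan2(-d[0],d[1])))
rep('top far edge',onz(ct,T(95,85),244),onz(ct,T(746,236),244))
rep('top near bottom',onz(ct,T(82,120),216),onz(ct,T(738,277),216))
rep('scene up edge x-13',onz(cs,S(655,125),244),onz(cs,S(137,25),244))
rep('scene low edge x9',onz(cs,S(653,172),216),onz(cs,S(122,72),216))
print('fin top', onz(ct,T(377,236),167), onz(cs,S(418,160),167), tri(ct,T(378,236),cs,S(418,160)))
E
```

```text
top far edge [613.8 118.2 244. ] [ 534.5 -203.8  244. ] 331.6520218421918 yaw deg of +y -13.845632891541909
top near bottom [603.8 125.8 216. ] [ 518.6 -208.9  216. ] 345.34709286662485 yaw deg of +y -14.279700608154286
scene up edge x-13 [603.9 128.  244. ] [ 522.5 -198.4  244. ] 336.38778809017697 yaw deg of +y -14.003030093349468
scene low edge x9 [603.5 127.5 216. ] [ 531.4 -210.4  216. ] 345.53640508661715 yaw deg of +y -12.035713541769935
fin top [551.3 -29.9 167. ] [527.4 -28.  167. ] (array([547.7, -24.8, 179.3]), np.float64(8.044736051117551))
```

```bash
python3 - <<'E'
from h import *
np.set_printoptions(precision=1,suppress=True)
for n,(x0,y0,x1,y1),f in [('top',(295,100,495,190),4),('scene',(155,140,345,260),4)]:
    g=cv2.imread(f'pics/{n}0.png'); 
    a=g[y0:y1,x0:x1].astype(float); a=np.clip((a/255)**.5*255,0,255).astype(np.uint8)
    b=cv2.resize(a,None,fx=f,fy=f,interpolation=cv2.INTER_NEAREST); cv2.imwrite(f'pics/{n}z.png',b)
E
```

```text
(no output)
```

View pics/topz.png

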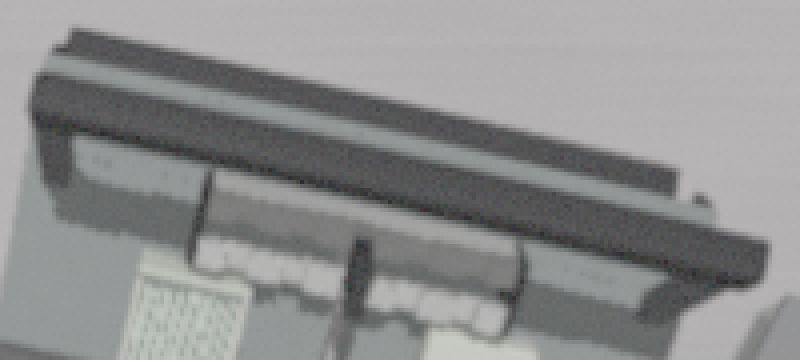

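View pics/scenez.png

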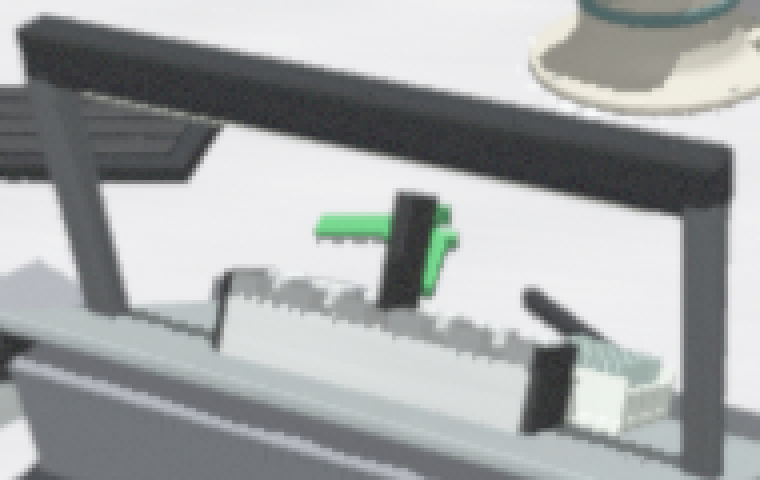

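```bash
cat >> h.py <<'E'
def L2W(p,P):
    x,y,a=p; P=np.atleast_2d(np.array(P,float)); c,s=np.cos(a),np.sin(a)
    return np.c_[x+c*P[:,0]-s*P[:,1], y+s*P[:,0]+c*P[:,1], P[:,2]]
E
python3 - <<'E'
from h import *
from scipy.optimize import least_squares
np.set_printoptions(precision=2,suppress=True)
ct=vision.calibration('top');cs=vision.calibration('scene')
t=lambda x,y:(x/4+295-.5,y/4+100-.5); s=lambda x,y:(x/4+155-.5,y/4+140-.5)
top=[((9,170,244),t(46,74)),((9,-170,244),t(769,240)),((-13,-170,216),t(752,287)),((-13,170,216),t(34,124))]
sc=[((-13,-170,244),s(45,14)),((9,-170,244),s(18,30)),((-13,170,244),s(733,147)),((9,170,216),s(729,216)),((9,-170,216),s(27,82))]
def f(p,w):
    r=[]
    for k,c,l in (('t',ct,top),('s',cs,sc)):
        if k in w: r.append((proj(c,L2W(p,[a for a,_ in l]))-np.array([b for _,b in l])).ravel())
    return np.concatenate(r)
for w in ('t','s','ts'):
    q=least_squares(f,[568,-41,-.24],args=(w,),x_scale=[1,1,.01],loss='soft_l1'); print(w,q.x,np.degrees(q.x[2])); print(f(q.x,w).reshape(-1,2).tolist())
fin=[(-45.3,0,167.4),(-45.3+11.3,0,167.4+6.5)]
print('fin top pred 4x', (proj(ct,L2W(q.x,fin))-[294.5,99.5])*4,(proj(cs,L2W(q.x,fin))-[154.5,139.5])*4)
E
```

```text
t [569.21 -42.84  -0.24] -13.843457251140826
[[-1.0497662702653656, -2.3425102259239168], [3.3750716029888963, -0.869599524675948], [0.08511043711513366, 1.8000072143578905], [-0.29227098252425776, 0.932043198761221]]
s [568.81 -36.66  -0.23] -13.081394520959986
[[0.4686829399721546, -1.0464016983996203], [-1.535214854269185, -0.6027050841432526], [3.433636420076539, -2.520534311763697], [-0.7689749059674114, 2.5534209198094686], [0.02693197710050299, 0.6639467901837293]]
ts [568.6  -39.76  -0.24] -13.860104865308768
[[-2.7674821449354, -2.0061370676230723], [1.7375814950190716, -0.4960474225927669], [-1.5162643804459321, 2.169632776311687], [-1.963165713118883, 1.2599885262696944], [-0.07878888560253472, -1.630677735820143], [-2.1975430480701164, -1.2435720011606008], [1.0520093848862757, -2.060472360989081], [-3.353234999486915, 3.028570026508561], [-0.6334578933708883, -0.013340752681642698]]
fin top pred 4x [[359.17 297.17]
 [365.95 272.18]] [[417.87 190.19]
 [403.76 189.11]]
```

```bash
python3 - <<'E'
from h import *
np.set_printoptions(precision=3,suppress=True)
st=arm.read_state(); R=st['ee_rot'];p=st['position']
for c in ['wrist']:
    k=vision.calibration(c);C=-k['R'].T@k['t'];print('cam in tool',R.T@(C-p), 'optical axis in tool',R.T@k['R'][2])
pose=(568.6,-40.5,-.2415)
tgt=L2W(pose,(-50,0,290))[0];print('tgt',tgt, np.hypot(tgt[0],tgt[1]))
print('shift units',R.T@(tgt-p)/30,'yaw now',np.degrees(np.arctan2(-R[0,2],R[1,2])))
E
```

```text
cam in tool [ -81.697 -157.004    0.267] optical axis in tool [0.283 0.959 0.001]
tgt [520.051 -28.542 290.   ] 520.8336328458324
shift units [ 16.633  -2.09  -14.176] yaw now -19.813618244646968
```

>>> arm_command(
  steps=[
    [100, [0, -2.1, 0], 0],
    [100, [16.6, -2.1, -14.2], -1.2],
    [100, [16.6, -2.1, -14.2], -1.2],
    [100, [16.6, -2.1, -14.2], -1.2],
    [100, [16.6, -2.1, -14.2], -1.2],
    [100, [16.6, -2.1, -14.2], -1.2],
    [100, [16.6, -2.1, -14.2], -1.2],
    [100, [16.6, -2.1, -14.2], -1.2],
    [100, [16.6, -2.1, -14.2], -1.2],
    [100, [16.6, -2.1, -14.2], -1.2],
    [100, [16.6, -2.1, -14.2], -1.2],
    [100, [16.6, -2.1, -14.2], -1.2],
  ],
)

```text
clock: 1.35
position: [467.3, 61.1, 288.4]
ee_rot: [[0.971, 0.0, 0.239], [-0.239, 0.0, 0.971], [0.0, -1.0, 0.0]]
wrist_force: [0.6, 0.8, -1.0]
finger_gap: 94.1
```

>>> arm_command(
  steps=[
    [50, [2.4, 0, -2.5], 0],
    [50, [2.4, 0, -2.5], 0],
    [50, [2.4, 0, -2.5], 0],
    [50, [2.4, 0, -2.5], 0],
    [50, [2.4, 0, -2.5], 0],
  ],
)

```text
clock: 1.85
position: [518.1, -26.1, 288.1]
ee_rot: [[0.971, -0.001, 0.238], [-0.238, 0.001, 0.971], [-0.001, -1.0, 0.001]]
wrist_force: [0.4, -0.1, 0.5]
finger_gap: 57.5
```

```bash
python3 - <<'E'
from h import *
np.set_printoptions(precision=2,suppress=True)
s=arm.read_state();print(s['clock'],s['position'],s['ee_rot'],s['finger_gap'])
k=vision.calibration('wrist');cv2.imwrite('pics/w1.png',vision.grab_frame('wrist')[:,:,::-1])
import pickle;pickle.dump((s,k),open('w1.pkl','wb'))
pose=(568.6,-40.5,-.2415)
for n,P in dict(fintopdn=(-56.6,0,160.9),fintopup=(-34,0,173.9),barL=(-13,170,216),barR=(-13,-170,216)).items(): print(n,proj(k,L2W(pose,P)))
E
```

```text
1.85 [518.12 -26.07 288.08] [[ 0.97 -0.    0.24]
 [-0.24  0.    0.97]
 [-0.   -1.    0.  ]] 57.477987188672664
fintopdn [[314.72 193.43]]
fintopup [[314.64 220.91]]
barL [[518.87 261.88]]
barR [[109.8  261.39]]
```

View pics/w1.png

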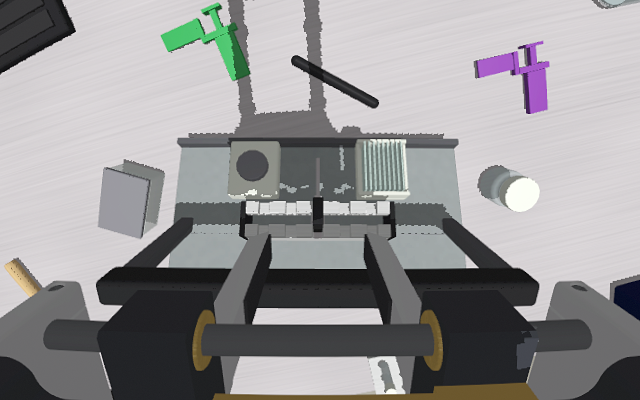

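```bash
python3 - <<'E'
import cv2,numpy as np
g=cv2.imread('pics/w1.png')
a=(np.sqrt(g[130:310,230:410]/255.)*255).astype(np.uint8)
cv2.imwrite('pics/w1z.png',cv2.resize(a[:130],None,fx=4.4,fy=4.4,interpolation=cv2.INTER_NEAREST))
for r in range(192,240,2): print(r,g[r,306:332,1])
for c in (110,150,200,300,340,450,500): 
  print(c,g[258:312,c,1])
E
```

```text
192 [ 89  89  88  88  89  90  89  90  89  91 104 111 111 105  86  87  88  87
  88  89  90  90  89  89  88  88]
194 [ 88  88  89  88  89  89  90  90  89  91 103 111 111 105  84  87  88  88
  88  89  90  90  90  90  89  88]
196 [ 88  89  88  88  89  88  89  92 103 116 118 115 113 113 144 173  89  89
  89  89  90  90  90  90  88  89]
198 [88 88 88 88 89 90 80 22 22 21 21 19 19 22 22 20 27 60 92 90 88 88 88 89
 88 88]
200 [76 76 78 81 82 87 78 18 24 26 26 26 25 26 25 25 25 53 83 79 77 77 80 81
 83 82]
202 [221 222 224 211 120 127 110  17  25  25  25  25  26  25  26  24  30 158
 229 222 221 222 221 216 217 217]
204 [214 214 216 202 113 121 107  15  25  25  25  27  26  26  25  23  29 153
 221 215 214 214 214 214 214 214]
206 [215 216 216 219 207 118 108  17  23  23  26  26  26  27  26  23  31 154
 223 217 215 216 216 216 216 216]
208 [218 217 218 220 206 117 106  17  23  25  26  25  26  25  26  22  29 156
 225 219 218 218 217 218 218 218]
210 [217 216 216 216 220 210 106  16  25  25  25  26  25  26  24  23  29 161
 229 216 215 215 215 215 215 216]
212 [218 224 223 209 146 147 112  16  25  
[... 2271 characters left out ...]
  46  46
  45  45  46  46  46  46  45  45  45  46  45  46  43  30 162 208 214 211]
340 [165 165 165 165 165 164 164 166 166 168 175   9  18  21  23  23  24  23
  23  24  22  22  23  22  22  26  28  35  40  41  41  37  46  46  47  46
  45  45  45  46  47  46  47  45  46  47  46  45  36  26 160 208 214 211]
450 [168 170 171 170 170 170 169 168 169 175 110  30  18  22  24  20  23  22
  22  23  22  23  21  23  26  27  34  39  39  39  26  47  43  31  31  34
  32  32  33  32  32  32  32  32  33  34  31  33  32  33  32  32  33  33]
500 [38 44 49 48 49 49 49 49 49 45 31 20 21 22 23 22 22 22 22 22 22 21 23 23
 27 33 38 39 40 44 45 47 46 46 44 36 32 33 32 32 34 31 33 33 32 33 32 32
 33 32 32 33 33 32]
```

View pics/w1z.png

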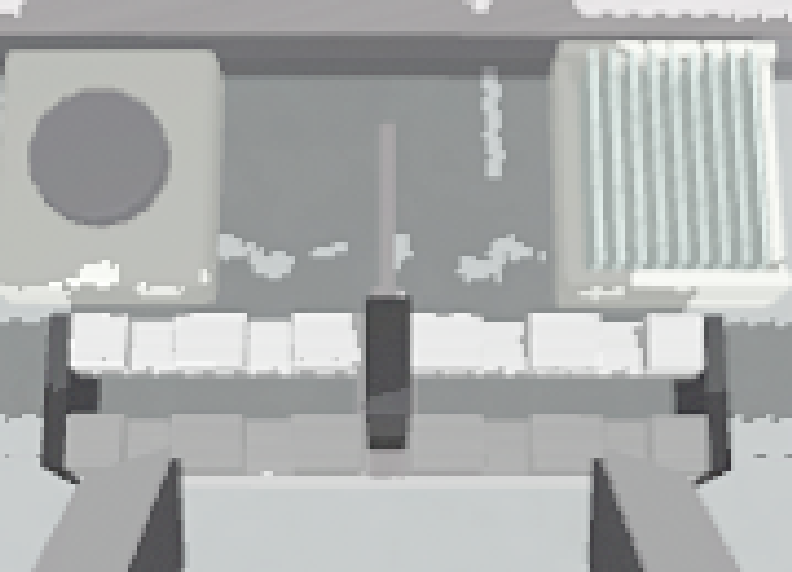

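```bash
python3 - <<'E'
from h import *
import pickle
np.set_printoptions(precision=2,suppress=True)
s,k=pickle.load(open('w1.pkl','rb'));R=s['ee_rot'];p=s['position']
T=lambda X:R.T@(X-p)
for n,px,z,xl in [('fin dn',(317.8,197.2),160.9,-56.6),('fin up',(317.8,223.3),173.9,-34),('bar near bottom',(318,268.4),216,-13),('bar topL nr',(98,285),244,-13),('bar topR nr',(538,285),244,-13),('bar far topL',(318,307),244,9),('rail dn',(270,202-.7),109.6,-37.3)]:
    t=T(onz(k,px,z)); print(n,t,'=> loader origin tool x',t[0]-xl)
E
```

```text
fin dn [ -0.28 127.18   0.86] => loader origin tool x 56.31969359398658
fin up [ 20.97 114.15   0.86] => loader origin tool x 54.96628271288681
bar near bottom [44.23 72.02  0.97] => loader origin tool x 57.228511007281654
bar topL nr [  44.62   43.89 -164.55] => loader origin tool x 57.61760123285418
bar topR nr [ 44.58  44.14 166.76] => loader origin tool x 57.583392058779836
bar far topL [61.19 43.99  0.92] => loader origin tool x 52.1885434788812
rail dn [ 19.19 178.41 -52.33] => loader origin tool x 56.490089924085765
```

>>> arm_command(
  steps=[
    [50, [0.17, 1, 0.02], 0],
    [50, [0.17, 2, 0.02], 0],
    [50, [0.17, 3, 0.02], 0],
    [50, [0.17, 3.4, 0.02], 0],
    [50, [0.17, 3.4, 0.02], 0],
    [50, [0.17, 3.4, 0.02], 0],
  ],
)

```text
clock: 2.5
position: [524.6, -27.0, 187.6]
ee_rot: [[0.971, 0.002, 0.238], [-0.238, -0.0, 0.971], [0.002, -1.0, 0.0]]
wrist_force: [0.4, -0.5, 0.7]
finger_gap: 46.9
```

```bash
python3 - <<'E'
from h import *
np.set_printoptions(precision=2,suppress=True)
s=arm.read_state();print(s['clock'],s['position'],s['wrist_force'],s['finger_gap'])
g=vision.grab_frame('wrist')[:,:,::-1];cv2.imwrite('pics/w2.png',g)
cv2.imwrite('pics/s2.png',cv2.resize(vision.grab_frame('scene')[80:280,120:380,::-1],None,fx=3,fy=3,interpolation=cv2.INTER_CUBIC))
E
```

```text
2.5 [524.56 -27.04 187.58] [ 0.4  -0.53  0.72] 46.9216810549239
```

View pics/w2.png

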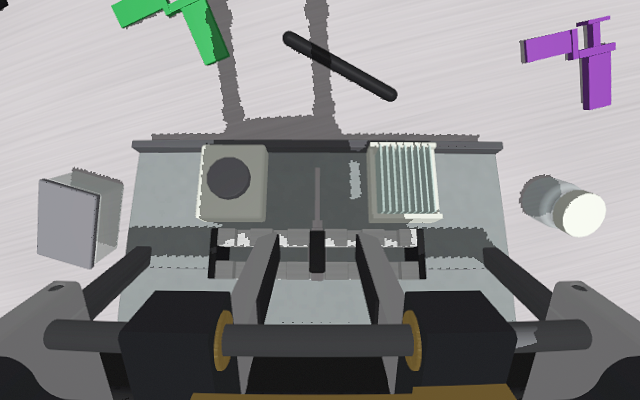

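View pics/s2.png

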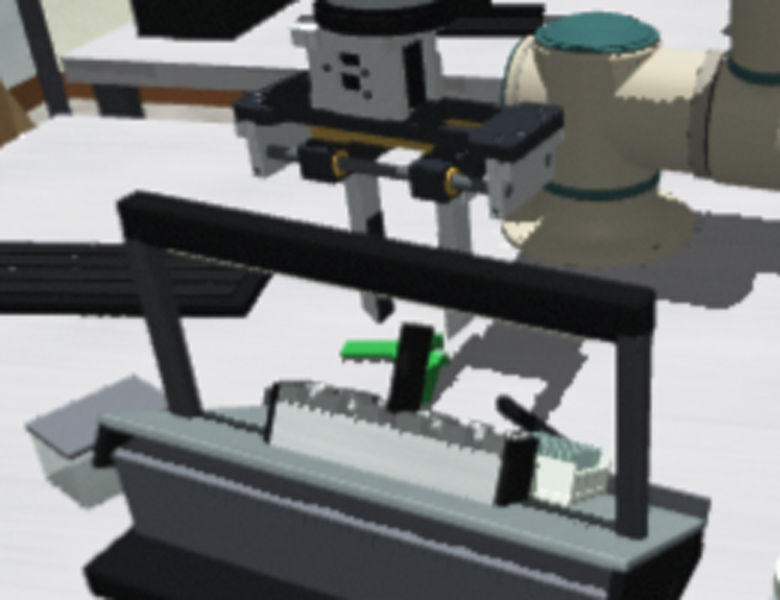

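>>> arm_command(
  steps=[
    [50, [-0.03, 0.25, -0.02], 0],
    [50, [-0.03, 0.5, -0.02], 0],
    [50, [-0.03, 0.55, -0.02], 0],
    [50, [-0.03, 0.55, -0.02], 0],
  ],
)

```text
clock: 3.0
position: [522.6, -28.0, 169.3]
ee_rot: [[0.971, -0.001, 0.239], [-0.239, 0.0, 0.971], [-0.001, -1.0, 0.0]]
wrist_force: [0.7, -0.4, -0.6]
finger_gap: 47.1
```

>>> arm_command(
  steps=[
    [0, [0, 0, 0], 0],
    [0, [0, 0, 0], 0],
    [0, [0, 0, 0], 0],
    [0, [0, 0, 0], 0],
    [0, [0, 0, 0], 0],
    [0, [0, 0, 0], 0],
    [0, [0, 0, 0], 0],
    [0, [0, 0, 0], 0],
    [0, [0, 0, 0], 0],
  ],
  force=25,
)

```text
clock: 3.9
position: [522.9, -27.9, 169.9]
ee_rot: [[0.971, -0.0, 0.239], [-0.239, 0.0, 0.971], [-0.0, -1.0, 0.0]]
wrist_force: [-0.2, 0.2, 0.5]
finger_gap: 9.8
```

```bash
python3 - <<'E'
from h import *
np.set_printoptions(precision=2,suppress=True)
s=arm.read_state();print(s['clock'],s['position'],s['wrist_force'],s['wrist_torque'],s['finger_gap'])
g=vision.grab_frame('wrist')[:,:,::-1];cv2.imwrite('pics/w3.png',cv2.resize(g[130:300,200:440],None,fx=3.3,fy=3.3))
E
```

```text
3.9 [522.92 -27.93 169.88] [-0.21  0.16  0.55] [ 0.04  0.05 -0.02] 9.777683447827163
```

View pics/w3.png

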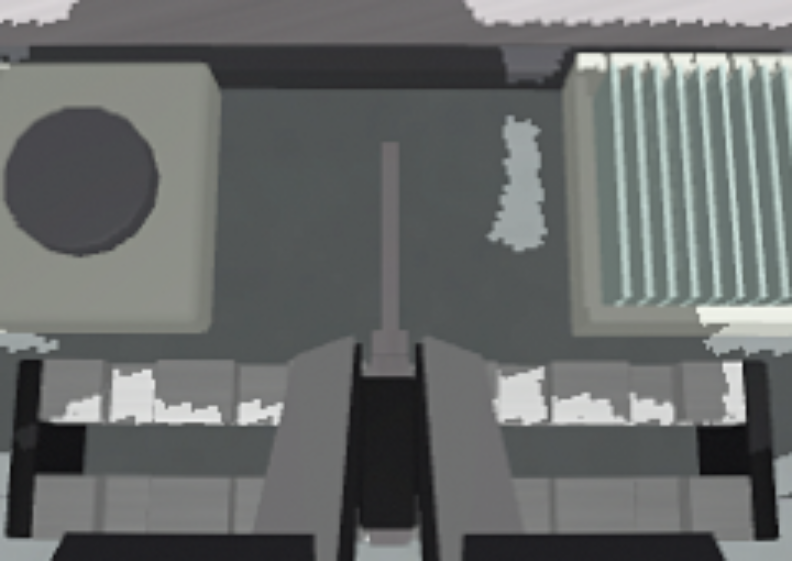

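>>> arm_command(
  steps=[
    [0, [-0.06, -0.105, 0], 0],
    [0, [-0.12, -0.21, 0], 0],
    [0, [-0.18, -0.315, 0], 0],
    [0, [-0.24, -0.42, 0], 0],
    [0, [-0.24, -0.42, 0], 0],
    [0, [-0.24, -0.42, 0], 0],
    [0, [-0.24, -0.42, 0], 0],
  ],
)

```text
clock: 4.65
position: [515.9, -26.2, 182.4]
ee_rot: [[0.971, -0.0, 0.239], [-0.239, 0.0, 0.971], [-0.0, -1.0, 0.0]]
wrist_force: [0.1, -0.2, -0.5]
finger_gap: 9.8
```

```bash
python3 - <<'E'
from h import *
np.set_printoptions(precision=2,suppress=True)
s=arm.read_state();print(s['clock'],s['position'],s['wrist_force'],s['wrist_torque'],s['finger_gap'])
g=vision.grab_frame('wrist')[:,:,::-1];cv2.imwrite('pics/w4.png',cv2.resize(g[130:300,200:440],None,fx=3.3,fy=3.3))
cv2.imwrite('pics/s4.png',cv2.resize(vision.grab_frame('scene')[120:280,140:360,::-1],None,fx=3.6,fy=3.6,interpolation=cv2.INTER_CUBIC))
E
```

```text
4.65 [515.92 -26.21 182.4 ] [ 0.14 -0.21 -0.5 ] [ 0.02  0.06 -0.02] 9.82419473020306
```

View pics/w4.png

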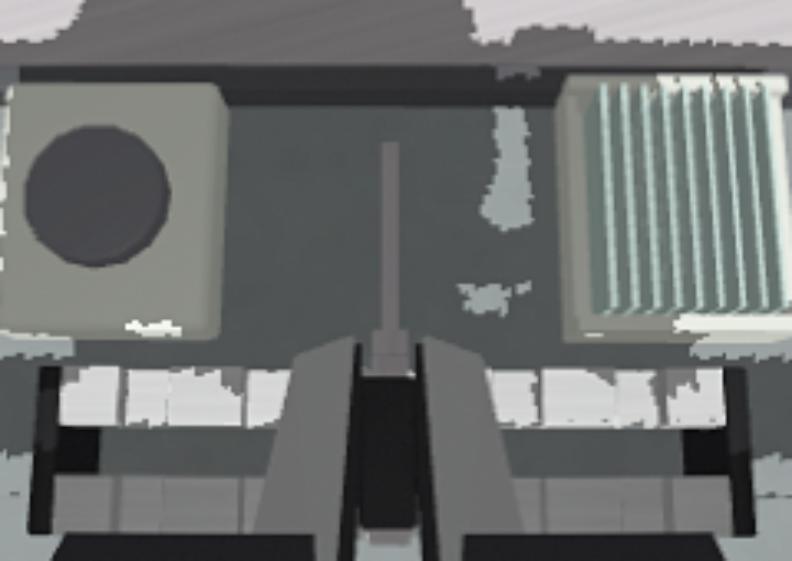

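View pics/s4.png

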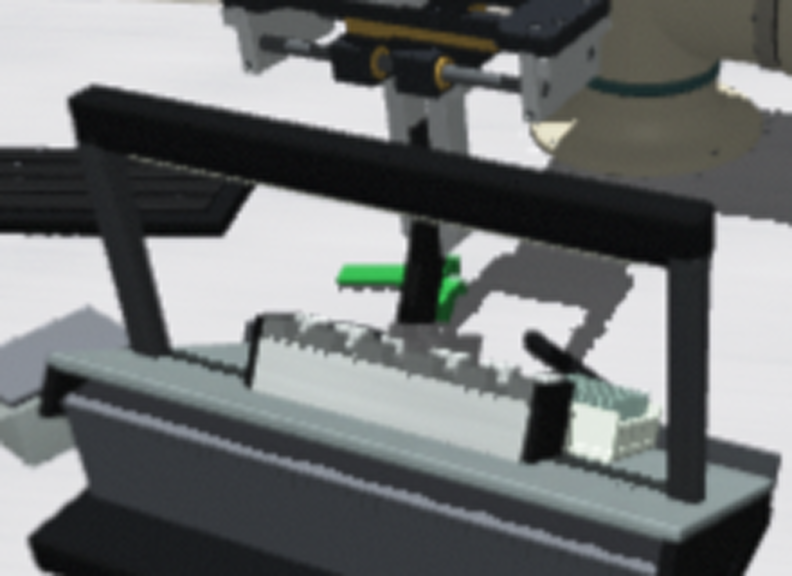

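>>> arm_command(
  steps=[
    [0, [0, 0, 0.2], 0],
    [0, [0, 0, 0.4], 0],
    [0, [0, 0, 0.6], 0],
    [0, [0, 0, 0.8], 0],
    [0, [0, 0, 1.0], 0],
    [0, [0, 0, 1.0], 0],
    [0, [0, 0, 1.0], 0],
    [0, [0, 0, 1.0], 0],
  ],
)

```text
clock: 5.55
position: [523.1, 2.8, 182.5]
ee_rot: [[0.971, -0.0, 0.239], [-0.239, -0.0, 0.971], [-0.0, -1.0, -0.0]]
wrist_force: [0.5, 0.3, -0.7]
finger_gap: 9.6
```

```bash
python3 - <<'E'
from h import *
np.set_printoptions(precision=2,suppress=True)
s=arm.read_state();print(s['clock'],s['position'],s['wrist_force'],s['wrist_torque'],s['finger_gap'])
print(s['ee_rot'].T@(s['position']-np.array([522.75,-27.95,169.6])))
g=vision.grab_frame('wrist')[:,:,::-1];cv2.imwrite('pics/w5.png',cv2.resize(g[130:300,200:440],None,fx=3.3,fy=3.3))
E
```

```text
5.55 [523.09   2.82 182.46] [ 0.55  0.31 -0.71] [ 0.03  0.1  -0.03] 9.627122882562139
[ -7.01 -12.86  29.96]
```

View pics/w5.png

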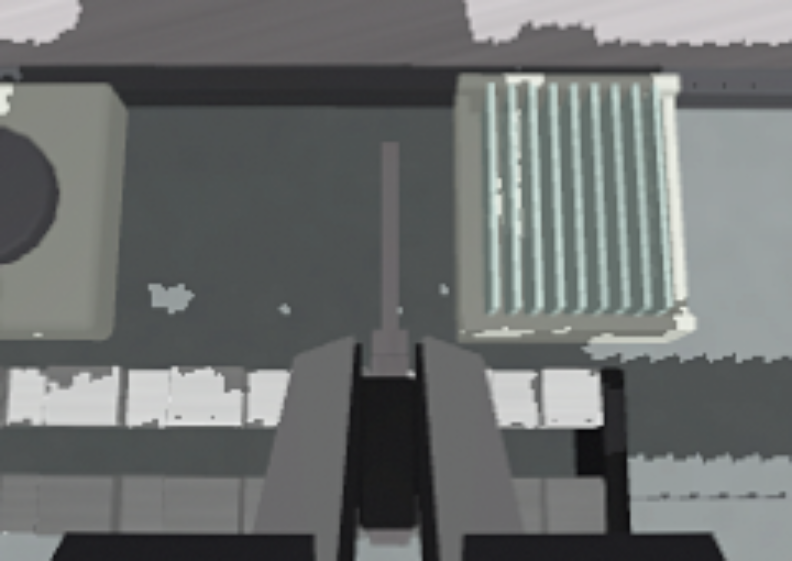

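Shifted exactly 30 mm. Now lower along −N by the same amount.

>>> arm_command(
  steps=[
    [0, [0.06, 0.105, 0], 0],
    [0, [0.12, 0.21, 0], 0],
    [0, [0.18, 0.315, 0], 0],
    [0, [0.235, 0.41, 0], 0],
    [0, [0.235, 0.41, 0], 0],
    [0, [0.235, 0.41, 0], 0],
  ],
)

```text
clock: 6.2
position: [530.1, 1.1, 170.0]
ee_rot: [[0.971, -0.0, 0.239], [-0.239, 0.0, 0.971], [-0.0, -1.0, 0.0]]
wrist_force: [0.4, 0.4, -1.3]
finger_gap: 9.6
```

```bash
python3 - <<'E'
from h import *
np.set_printoptions(precision=2,suppress=True)
s=arm.read_state();print(s['clock'],s['position'],s['wrist_force'],s['wrist_torque'],s['finger_gap'])
print(s['ee_rot'].T@(s['position']-np.array([522.75,-27.95,169.6])))
g=vision.grab_frame('wrist')[:,:,::-1];cv2.imwrite('pics/w6.png',cv2.resize(g[130:300,200:440],None,fx=3.3,fy=3.3))
E
```

```text
6.2 [530.08   1.14 169.98] [ 0.35  0.36 -1.33] [0.03 0.06 0.02] 9.57792879933641
[ 0.17 -0.38 29.99]
```

View pics/w6.png

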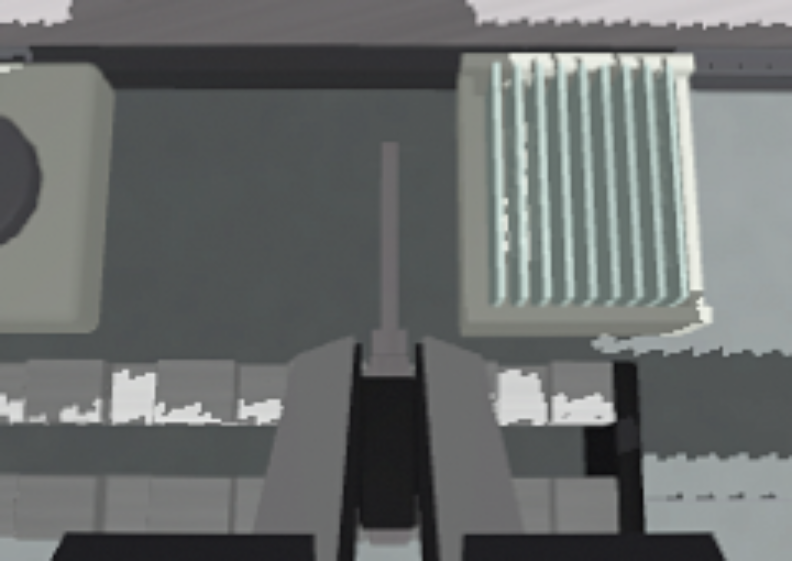

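>>> arm_command(
  steps=[
    [45, [0, 0, 0], 0],
    [45, [0, 0, 0], 0],
    [45, [0, 0, 0], 0],
    [45, [0, 0, 0], 0],
    [45, [0, 0, 0], 0],
    [45, [0, 0, 0], 0],
    [45, [-0.3, -0.7, 0], 0],
    [45, [-0.6, -1.5, 0], 0],
    [45, [-1, -2.5, 0], 0],
    [45, [-1.2, -3.7, 0], 0],
    [45, [-1.2, -3.7, 0], 0],
    [45, [-1.2, -3.7, 0], 0],
  ],
)

```text
clock: 7.45
position: [495.3, 9.8, 281.8]
ee_rot: [[0.971, 0.002, 0.239], [-0.239, -0.0, 0.971], [0.002, -1.0, 0.0]]
wrist_force: [-0.1, -0.7, 0.5]
finger_gap: 42.5
```

```bash
python3 - <<'E'
from h import *
np.set_printoptions(precision=2,suppress=True)
s=arm.read_state();print(s['clock'],s['position'],s['wrist_force'],s['finger_gap'])
k=vision.calibration('wrist');g=vision.grab_frame('wrist')[:,:,::-1];cv2.imwrite('pics/w7.png',cv2.resize(g[130:300,200:440],None,fx=3.3,fy=3.3,interpolation=cv2.INTER_NEAREST))
cv2.imwrite('pics/s7.png',cv2.resize(vision.grab_frame('scene')[120:280,140:360,::-1],None,fx=3.6,fy=3.6,interpolation=cv2.INTER_CUBIC))
# predicted fin top edges if seated at y=30; pose corrected from first wrist view
R=s['ee_rot']; o=np.array([518.12,-26.07,0])+R@np.array([55.9,0,0.9]); pose=(o[0],o[1],np.arctan2(-R[0,2],R[1,2])); print(pose)
for y in (0,30): print([((proj(k,L2W(pose,P))-[200,130])*3.3)[0] for P in [(-56.6,y,160.9),(-34,y,173.9)]])
E
```

```text
7.45 [495.31   9.78 281.84] [-0.06 -0.72  0.55] 42.457171442872536
(np.float64(572.6185843940866), np.float64(-38.54037592593816), np.float64(-0.24104565317035642))
[array([286.56, 328.  ]), array([284.6 , 419.73])]
[array([390.82, 328.12]), array([390.85, 419.89])]
```

View pics/w7.png

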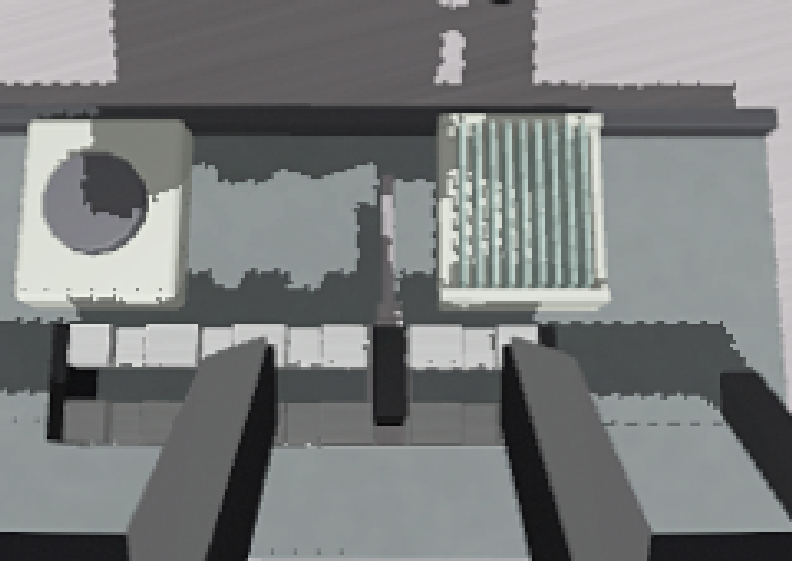

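View pics/s7.png

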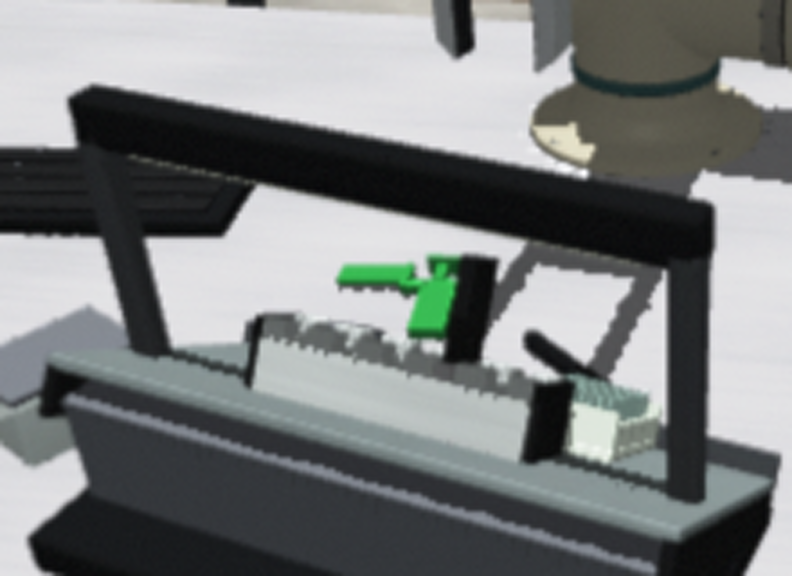

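```bash
python3 - <<'E'
from h import *
pose=(572.6,-38.5,-.241)
k=vision.calibration('scene')
import math
g0=cv2.imread('pics/scene0.png'); g1=vision.grab_frame('scene')[:,:,::-1]; cv2.imwrite('pics/scene8.png',g1)
a=[proj(k,L2W(pose,(-45,y,167)))[0] for y in (0,30)];print('pred shift',a[1]-a[0],'1cm lift', proj(k,L2W(pose,(-50,30,175.7)))[0]-a[1])
for g,c in((g0,range(256,263)),(g1,range(270,278))):
    for x in c: print(x,g[180:200,x,1])
E
```

```text
pred shift [14.13332653  3.08907739] 1cm lift [ 0.97539871 -5.35383557]
256 [120 201 220 223 224 226 220 158  70  26  22  20  19  19  19  19  21  18
  18  15]
257 [103 195 219 221 222 223 219 160  76  28  20  20  19  19  16  13  14  13
  13  12]
258 [ 80 178 213 221 223 224 219 162  76  24  15  13  14  15  12  12  14  13
  13  12]
259 [ 60 160 208 221 222 224 222 184  93  27  14  13  11  11  12  12  14  13
  11  14]
260 [ 44 142 203 220 222 223 222 190 103  29  14  13  12  12  14  13  12  11
  12  11]
261 [ 33 120 198 219 221 223 223 212 124  37  13  14  11  15  15  15  12  13
  13  14]
262 [ 25 101 193 217 221 222 223 216 137  47  16  12  15  15  16  14  18  27
  39  52]
270 [ 12  15  41 139 204 221 223 222 222 217 156  70  28  21  23  20  22  21
  20  20]
271 [ 13  11  30 108 195 218 221 222 222 216 158  74  26  20  20  20  18  18
  16  15]
272 [ 11  12  23  81 178 214 221 222 222 217 161  76  24  15  12  15  13  16
  13  14]
273 [ 11  13  16  63 171 212 221 222 222 218 180  94  27  17  12  11  14  12
  13   9]
274 [ 13  12  13  46 146 206 221 222 222 220 189 102  29  12  11  13  14  12
  13  13]
275 [ 10  12  11  34 119 198 218 221 221 221 209 122  38  12  15  13  12   9
  13  13]
276 [ 12  13  11  27 103 194 217 221 222 221 215 137  47  14  12  14  20  19
  18  19]
277 [ 13  13  12  21  80 177 213 221 222 220 216 144  59  41  48  61  78  80
  58  54]
```

Pixel shift is (14, 3.0), against a predicted (14.1, 3.1). So the stop is seated at the same height as before and shifted 30 mm. Handing in.

```bash
python3 -c "
from plant import arm
print(arm.finish_job())"
```

```text
the job is handed in; nothing more can be done
None
```

The lane stop now sits one notch further towards the cassette (loader +y). The gripper has let go and backed off clear, and I handed the job in after about 7.6 s of the 38 s allowed. The hand-in itself reports no verdict.

The moves only allow a turn about the tool's own y, so I could not tilt the gripper 30° to follow the deck's normal. I took the fin pointing straight down instead, near its down-slope top edge. By my measurement the gripper's body stayed about 2 mm clear of the light bar at the closest point. I then lifted about 14 mm along N, shifted 30 mm along +y, lowered by the same amount, opened and withdrew.

**Last checks**
- **Position and seating:** in the scene camera the fin top moved (14, 3.0) px, against (14.1, 3.1) predicted for a seated 30 mm shift. A 10 mm lift would show as about 5 px, so it has dropped home. In the wrist camera it was about 1 px off the predicted place.
- **Forces:** the wrist force readings between moves stayed under about 1.5 N, so I saw no sign of leaning on the light bar.
- **Cassette and pod:** both look unmoved in the pictures, but I did not measure their positions.
- **One disagreement:** the first position of the loader, from the top and scene views, was about 4 mm off the wrist camera's. I used the wrist view for the grasp.

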